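# Push the stream selector lever through its gate to the blue slot

## Task

The lever of the gas stream selector is parked in the short middle slot of its gate. With the fingertips or the outside of the fingers, push the lever out of the park slot, across the cross channel and fully home into the corner slot marked by the blue disc, then move clear. Only push the knob, never pinch it; do not run the lever into any of the other three corner slots, do not force it hard against the gate, and leave the small things on the bench where they are.

Things in the scene. Friction and masses are not known exactly. Their poses are not given: they have to be found in the camera images.
- selector: gas stream selector, fixed: grey housing 140 (x) x 150 (y) x 70 (z) mm with an aluminium top plate; five brass fittings stick out 23 mm from its far side. Origin: centre of the underside; x points from the near side (the robot's) to the far side, y to the left
- gate_center (a point): middle of the gate milled in the plate, on its upper side, 70 mm above the bench. Slots are 13 mm wide for a 9 mm rod. The rod's centre can go, in the selector's frame: along the cross channel x = 0 from y = -26 to +26 mm; in the columns y = +26 and y = -26 to x = -20 and +20 mm (corner slots); at y = 0 to x = -20 mm only (park slot; across from it a solid wall). 2 mm play each way; round mouths
- lever_fore (a joint): tilt of the lever along the selector's x, rad: 0 in the cross channel, about -0.30 at the end of the park slot and the near corner slots, +0.30 at the end of the far ones. Stays where it is left (friction: about 2 N of push at the knob moves it; no spring or detent). The lever turns about a cross pivot 5 mm above the bench, under gate_center
- lever_side (a joint): tilt of the lever along the selector's y, rad: 0 upright in the middle, about +0.37 in the left (+y) column, about -0.37 in the right column; a little more (0.40) in the cross channel against its end. Friction as for lever_fore
- knob_center (a point): middle of the lever's knob, 120 mm along the rod from the pivot (125 mm above the bench when upright). The knob is a square black block 27 mm wide over its rubber pads, from 98 to 143 mm along the rod; its sides face along the selector's x and y and it tilts with the lever. Fully home in a corner slot it is about 33 mm in x and 43 mm in y from gate_center
- rod_at_gate (a point): point on the lever's rod axis 72 mm from the pivot, about at plate level when the lever is tilted
- pad_far: rubber pad on the knob's far (+x) side, origin in its middle, 18 mm wide and 40 mm tall
- pad_near: the like pad on the knob's near (-x) side
- pad_left: the like pad on the knob's left (+y) side
- pad_right: the like pad on the knob's right (-y) side
- disc_blue: blue disc, 18 mm across and 2 mm thick, fixed on the plate 44 mm in x and 26 mm in y from the middle of the gate, just beyond the end of one of the four corner slots: it marks the slot to choose. Origin: centre of its underside
- disc_red: red disc, the same, at another corner slot
- disc_yellow: yellow disc, the same, at another corner slot
- disc_green: green disc, the same, at another corner slot
- brass_tee: loose brass tee fitting, 29x36x14 mm, lying on the bench beside the selector; origin under its middle
- cutter: loose tube cutter with a black knob, 25x58x16 mm, lying on the bench beside the selector; origin under its middle
- tape_roll: loose roll of white sealing tape, 56 mm across, 14 mm tall, lying on the bench beside the selector; origin under its middle

How it is judged:
By the outcome, as a careful person would: the job done as asked, in the order asked, and still so for the second after the job is handed in, with the robot touching nothing.
It also fails if it takes over 48 s, if anything falls off the work surface, if the arm or the gripper's body presses on something with over 40 N, if the wrist force passes 120 N, or if a joint passes its speed limit or range.

## Robot

A 6-joint arm with a two-finger parallel gripper is mounted at the origin on a cart in front of the work surface, level with it; the furniture and walls round the work are solid. World frame = base frame: x ahead of the robot, y to its left, z up, the work surface at z = 0. Lengths are in mm, angles in rad, forces in N, time in s.
With the tool pointing down it reaches from about 350 to 875 mm from the base axis. Payload 4.2 kg.
Tool frame: the origin (TCP) lies between the finger pads; the fingertips stand 25 mm ahead of it and the grasp point (between the pads) lies 6 mm ahead of it; z points along the fingers, y is the line along which they close (so a half turn about z gives the same grasp; the last joint's range is limited). The gripper opens to 85 mm and grips with 20 to 120 N. Pads are 22 mm wide; open, the fingers measure 114 mm over their backs; the gripper's body (76 mm by 85 mm) begins 54 mm behind the grasp point. The pads swing forward as they close: fully open they stand 13 mm farther back than shut.
Start: joints at [1.6, 0.385, 0.008, 0, -1.194, -0.259], TCP at [142.333, 608.556, 256.312] pointing down, gripper open.
Joint ranges: [-3.14, 3.14], [-1.21, 2.06], [-1.07, 1.41], [-3.16, 2.05], [-2.99, -0.16], [-3.1, 3.1]. Speed limits (rad/s): [2.79, 2.79, 3.14, 3.14, 3.14, 3.14].

## Interface

Orientations are given as a unit quaternion [x, y, z, w].
In Python, from bench import arm gives the robot as it stands.
- The arm moves only by the shell command python3 -m pendant 'ROWS'. ROWS is JSON, a list of rows, each a list of 7 numbers: the shift along the tool's x, y, z in m, then the turn, a rotation vector about the tool's x, y, z in degrees, then the finger opening in m, from 0 to 0.0854. In form: [[x, y, z, wx, wy, wz, fingers], ...]. A call has 1 to 12 rows; each row shifts and turns the commanded pose from where the row before left it, along the tool's axes as they then stand; what a row does not reach is not made up. A row lasts 1/10 s, in which the tool goes at most 50 mm and 8.59 degrees, less where a joint would pass 70% of its speed; a pose out of reach is approached as far as the arm can. A call is refused whole if a number of a shift passes 0.05 or a number of a turn 8.59, either way. A call with a gripper value outside its range is refused whole. The fingers move at their own pace and stop on an object; the grip force is fixed at half the most. Time passes only in rows, so rows that do not move let the fingers close. It gives the time, the measured TCP pose, the force, the opening and the grip force at its end, in the units of the state.
- arm.read_state(): the state, without advancing time (a new reading comes with each control period).
- arm.get_image(name): name is "side" or "top" or "wrist"; returns a dict with "image" (420x560x3 uint8, red, green, blue), "fx", "fy", "cx", "cy" (pixels), "xyz" and "rotation" of the camera in the world. Camera axes: x right, y down, z forward; pixel columns grow to the right and rows downward; lengths in mm; the calibration is good to about 2 mm. A picture is of the moment at which its call begins. There is no depth.
- arm.job_done(): hands the job in; it is judged then, once.
The state is a dict: "clock": time; "joints": joint angles; "joint_vel": joint speeds; "joint_efforts": joint torques, N m; "position": TCP position; "ee_rot": TCP orientation; "contact_force": force on the tool from outside, world axes, zero at the start; "wrist_torque": the same for the moment, N m; "gripper_width": finger opening in mm; "grasp_force": force on a finger pad.
Only numpy, scipy, OpenCV 4.12 (cv2) and the standard library are available. Lean on these libraries where they do the work, as an engineer would, in place of code of your own. Each camera call takes 0.05 s, during which the arm holds its last target. There are 200 camera calls.

## Working session

There is one attempt and no reset: what is moved stays moved. The work goes in short steps, Python scripts to look and compute and a shell command to move; the robot and the scene stay as the last step left them, time stands still between calls to the robot, and variables do not carry over. Pictures are saved under pics/ and viewed, at most 10 in all, crops included, and the job is handed in when it is done.

```bash
mkdir -p pics; python3 - <<'E'
from bench import arm
import cv2
s=arm.read_state();print({k:s[k] for k in("clock","position","ee_rot","contact_force","gripper_width")})
for n in("top","side"):
    d=arm.get_image(n);cv2.imwrite(f"pics/{n}0.png",d["image"][:,:,::-1]);print(n,d["fx"],d["cx"],d["cy"],d["xyz"],d["rotation"])
E
```

```text
{'clock': 0.0, 'position': array([142.22668627, 608.04584139, 255.22378584]), 'ee_rot': array([ 9.93396829e-01, -1.14723758e-01, -8.14935733e-05,  1.09218228e-03]), 'contact_force': array([-0.37311348,  0.31802931, -1.06171816]), 'gripper_width': 85.27665261966172}
top 502.80746615525794 289.38566333535863 210.32587614072185 [386.33810471  38.43386322 982.4168101 ] [-0.69667746  0.71217919 -0.06032347  0.06166351]
side 411.83427028390116 275.1956284764624 212.89712574015593 [498.13276111 757.14681598 549.3151871 ] [-0.0428003   0.87001688 -0.49082791  0.01807565]
```

View pics/top0.png

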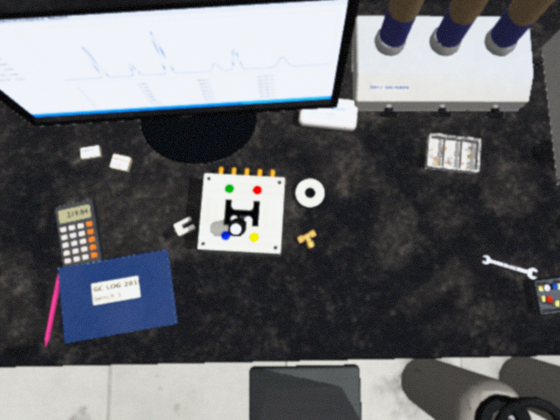

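View pics/side0.png

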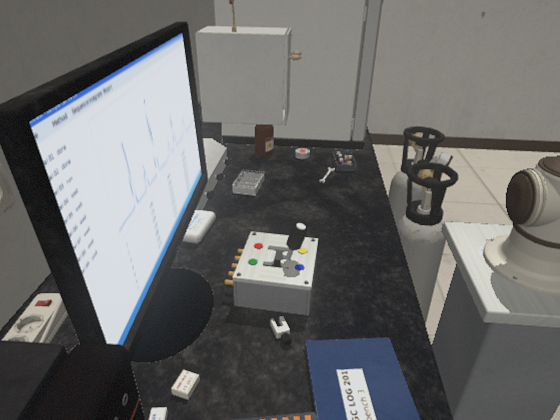

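The top view shows blue at the near-left slot (225,236), with green at (229,188), red at (257,190), yellow at (254,237) and the lever knob near (236,228). The side view agrees: blue is at (299,267) and the knob's white cap at (300,227). Next I'll measure the discs and the knob cap.

```bash
cat > h.py <<'E'
import numpy as np,cv2
from scipy.spatial.transform import Rotation as R
def ray(d,u,v):
    w=R.from_quat(d["rotation"]).apply([(u-d["cx"])/d["fx"],(v-d["cy"])/d["fy"],1]);return np.array(d["xyz"]),w/np.linalg.norm(w)
def plane(d,u,v,z):
    o,w=ray(d,u,v);return o+w*(z-o[2])/w[2]
def tri(a,b):
    A=[];y=[]
    for o,w in(a,b):
        P=np.eye(3)-np.outer(w,w);A.append(P);y.append(P@o)
    return np.linalg.lstsq(np.vstack(A),np.hstack(y),rcond=None)[0]
H={"blue":(112,128),"red":(0,6),"yellow":(25,33),"green":(50,75)}
def blob(im,n,box):
    h=cv2.cvtColor(im,cv2.COLOR_RGB2HSV);x0,y0,x1,y1=box
    m=((h[...,0]>=H[n][0])&(h[...,0]<=H[n][1])&(h[...,1]>140)&(h[...,2]>90)).astype(np.uint8)
    k=np.zeros_like(m);k[y0:y1,x0:x1]=1
    c,l,s,ce=cv2.connectedComponentsWithStats(m*k)
    i=1+np.argmax(s[1:,4]);return ce[i],s[i,4]
E
python3 - <<'E'
from h import *;from bench import arm
T=arm.get_image("top");S=arm.get_image("side");P={}
for n in H:
    a,_=blob(T["image"],n,(200,178,275,245));b,_=blob(S["image"],n,(243,240,312,275))
    P[n]=tri(ray(T,*a),ray(S,*b));print(n,a,b,P[n].round(1),plane(T,*a,72).round(1),plane(S,*b,72).round(1))
Q={n:plane(T,*blob(T["image"],n,(200,178,275,245))[0],72) for n in H}
f=(Q["green"]+Q["red"]-Q["blue"]-Q["yellow"]);print("ctr",sum(Q.values())/4,"yaw deg",np.degrees(np.arctan2(f[1],f[0])),np.linalg.norm(f)/2)
t=cv2.resize(T["image"][165:265,180:340],None,fx=5,fy=5,interpolation=2)[:,:,::-1]
s=cv2.resize(S["image"][210:350,225:335],None,fx=4,fy=4,interpolation=2)[:,:,::-1]
cv2.imwrite("pics/tc.png",t);cv2.imwrite("pics/sc.png",s)
E
```

```text
blue [225.55555556 235.03703704] [299.08823529 266.94117647] [503.3 155.9  70.5] [502.1 155.8  72. ] [504.4 157.6  72. ]
red [256.73076923 189.59615385] [258.03333333 245.66666667] [587.   98.1  70.9] [585.5  98.   72. ] [588.1  99.3  72. ]
yellow [253.61403509 236.70175439] [302.25       250.46428571] [499.2 104.6  70.9] [497.9 104.6  72. ] [500.4 105.9  72. ]
green [229. 188.] [249.33333333 261.        ] [594.1 149.6  71. ] [589.7 149.4  72. ] [598.  149.7  72. ]
ctr [543.77757096 126.96534585  72.        ] yaw deg -4.23409143021486 87.8571514737147
```

View pics/tc.png

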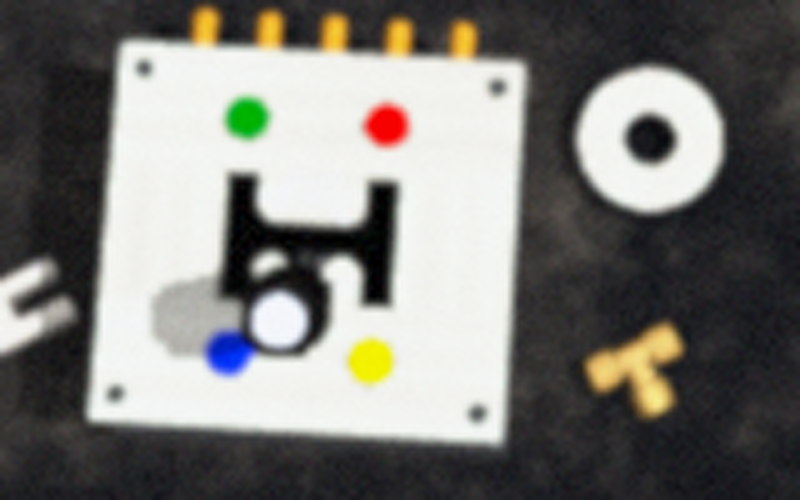

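View pics/sc.png

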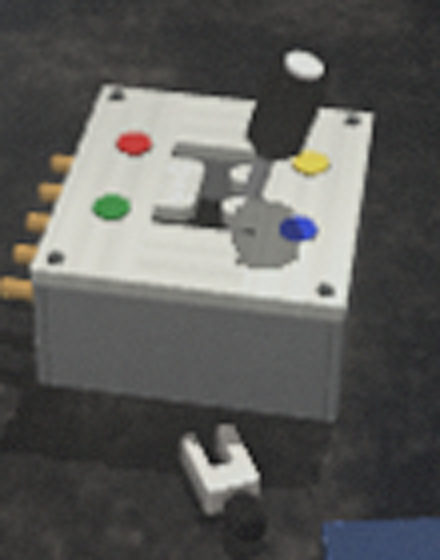

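The crops show the plate with a slight yaw, the knob cap at top (236,229) and side (300.8,226.5), and the lever leaning into the near park slot. The loose items are well clear. Next I'll work out the approach rows.

```bash
cat >> h.py <<'E'
C=np.array([545,127.3,0.]);YAW=-4.3
W=lambda x,y,z:C+R.from_euler("z",YAW,degrees=True).apply([x,y,0])+[0,0,z]
def sel(p):return R.from_euler("z",-YAW,degrees=True).apply(np.array(p)-C)
def goto(s,x,y,z):
    q=R.from_quat(s["ee_rot"]);print("tool shift mm",q.inv().apply(W(x,y,z)-s["position"]).round(1))
def stat(s):
    q=R.from_quat(s["ee_rot"]);print("t",round(s["clock"],2),"sel",sel(s["position"]).round(1),"F_sel",R.from_euler("z",-YAW,degrees=True).apply(s["contact_force"]).round(1),"xyaw",np.degrees(np.arctan2(*q.as_matrix()[[1,0],0])).round(2),"z",q.as_matrix()[:,2].round(3),s["gripper_width"].round(1))
E
python3 - <<'E'
from h import *;from bench import arm
T=arm.get_image("top");S=arm.get_image("side")
p=tri(ray(T,236,229),ray(S,300.8,226.5));print("cap",p,sel(p));print("monitor corner",tri(ray(T,335,105),ray(S,207,185)))
s=arm.read_state();stat(s);goto(s,-85,0,255)
E
```

```text
cap [504.19949161 129.05469177 142.10501204] [-40.81722496  -1.30941762 142.10501204]
monitor corner [723.87270553 -47.77815564 124.29026438]Traceback (most recent call last):
  File "<stdin>", line 4, in <module>
  File "h.py", line 25, in stat
    q=R.from_quat(s["ee_rot"]);print("t",round(s["clock"],2),"sel",sel(s["position"]).round(1),"F_sel",R.from_euler("z",-YAW,degrees=True).apply(s["contact_force"]).round(1),"xyaw",np.degrees(np.arctan2(*q.as_matrix()[[1,0],0])).round(2),"z",q.as_matrix()[:,2].round(3),s["gripper_width"].round(1))
                                                                                                                                                                                                                                                                              ^^^^^^^^^^^^^^^^^^^^^^^^
AttributeError: 'float' object has no attribute 'round'
```

```bash
sed -i 's/s\["gripper_width"\].round(1)/round(float(s["gripper_width"]),1)/' h.py
python3 -m pendant '[[0.034,0.032,0,0,0,0,0],[0.034,0.032,0,0,0,0,0],[0.034,0.032,0,0,0,0,0],[0.034,0.032,0,0,0,0,0],[0.034,0.032,0,0,0,0,0],[0.034,0.032,0,0,0,0,0],[0.034,0.032,0,0,0,0,0],[0.034,0.032,0,0,0,0,0],[0.034,0.032,0,0,0,0,0],[0.034,0.032,0,0,0,0,0],[0.034,0.032,0,0,0,-4.5,0],[0.034,0.032,0,0,0,-4.5,0]]'
python3 -m pendant '[[0,0,0,0,0,0,0],[0,0,0,0,0,0,0]]'
python3 - <<'E'
from h import *;from bench import arm
s=arm.read_state();stat(s);goto(s,-85,0,135)
E
```

```text
clock: 1.5
position: [455.6, 142.0, 256.8]
ee_rot: [0.999, -0.035, 0.0, -0.0]
contact_force: [0.5, 0.8, 0.7]
gripper_width: 0.1
grasp_force: 0.0
clock: 1.7
position: [455.4, 142.8, 256.1]
ee_rot: [0.999, -0.038, -0.0, 0.0]
contact_force: [-0.6, 0.3, 0.3]
gripper_width: 0.1
grasp_force: 0.0
t 1.7 sel [-90.5   8.8 256.1] F_sel [-0.6  0.2  0.3] xyaw -4.36 z [-0. -0. -1.] 0.1
tool shift mm [  5.5   8.8 121.1]
```

```bash
python3 -m pendant '[[0.005,0.009,0,0,0,0,0],[0,0,0.04,0,0,0,0],[0,0,0.04,0,0,0,0],[0,0,0.041,0,0,0,0],[0,0,0,0,0,0,0],[0,0,0,0,0,0,0]]'
python3 -m pendant '[[0.008,0,0,0,0,0,0],[0.006,0,0,0,0,0,0],[0.006,0,0,0,0,0,0],[0.005,0,0,0,0,0,0],[0.005,0,0,0,0,0,0],[0.005,0,0,0,0,0,0],[0.005,0,0,0,0,0,0],[0.005,0,0,0,0,0,0],[0,0,0,0,0,0,0]]'
python3 - <<'E'
from h import *;from bench import arm
s=arm.read_state();stat(s);goto(s,-25,0,135)
T=arm.get_image("top");S=arm.get_image("side")
t=cv2.resize(T["image"][165:265,180:300],None,fx=4,fy=4,interpolation=2)[:,:,::-1]
s=cv2.resize(S["image"][180:280,225:325],None,fx=4,fy=4,interpolation=2)[:,:,::-1]
cv2.imwrite("pics/p1.png",np.hstack([t[:400],s]))
E
```

```text
clock: 2.3
position: [459.7, 135.3, 135.9]
ee_rot: [0.999, -0.035, 0.0, 0.0]
contact_force: [1.3, 0.1, 1.1]
gripper_width: -0.0
grasp_force: 0.0
clock: 3.2
position: [505.0, 131.2, 135.2]
ee_rot: [0.999, -0.037, 0.0, 0.0]
contact_force: [-1.8, -0.5, 1.0]
gripper_width: -0.2
grasp_force: 0.5
t 3.2 sel [-40.1   0.9 135.2] F_sel [-1.8 -0.6  1. ] xyaw -4.18 z [ 0. -0. -1.] -0.2
tool shift mm [15.1  0.9  0.2]
```

View pics/p1.png

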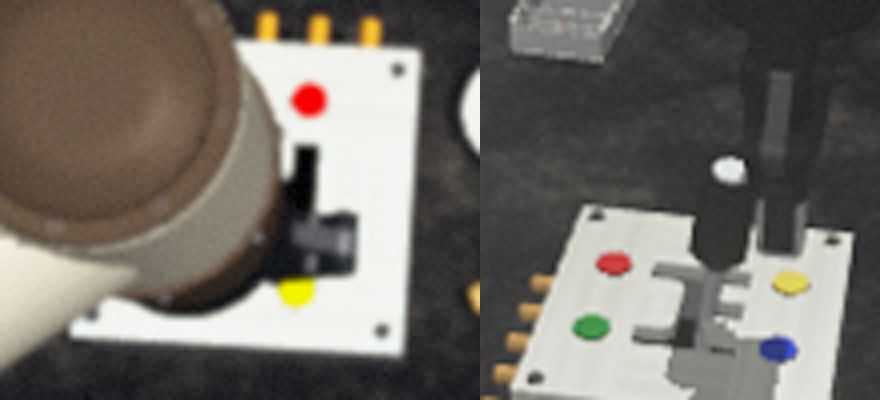

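The side view shows the finger against the near side of the knob, with the cap at side pixel (287,222). The push is working, so I'll finish it gently.

```bash
python3 -m pendant '[[0.004,0,0,0,0,0,0],[0.004,0,0,0,0,0,0],[0.003,0,0,0,0,0,0],[0.002,0,0,0,0,0,0],[0,0,0,0,0,0,0]]'
cat > cap.py <<'E'
from h import *;from bench import arm
s=arm.read_state();stat(s)
S=arm.get_image("side");im=S["image"]
m=((im.min(2)>150)).astype(np.uint8);m[:205]=0;m[245:]=0;m[:,:255]=0;m[:,315:]=0
c,l,st,ce=cv2.connectedComponentsWithStats(m)
for i in range(1,c):
    if st[i,4]>15:print(st[i],ce[i].round(1),"capsel z147",sel(plane(S,*ce[i],147)).round(1),"z140",sel(plane(S,*ce[i],140)).round(1),"z133",sel(plane(S,*ce[i],133)).round(1))
E
python3 cap.py
```

```text
clock: 3.8
position: [517.6, 130.3, 135.3]
ee_rot: [0.999, -0.036, 0.0, -0.0]
contact_force: [-0.7, 0.4, 1.6]
gripper_width: 0.0
grasp_force: 0.6
t 3.8 sel [-27.5   1.  135.3] F_sel [-0.7  0.4  1.6] xyaw -4.18 z [ 0.  0. -1.] 0.0
[276 218   7   6  33] [279.4 220.7] capsel z147 [  0.5  -6.1 147. ] z140 [  2.1 -17.1 140. ] z133 [  3.7 -28.1 133. ]
[255 232  19  13 197] [263.4 238.2] capsel z147 [ 18.6  54.2 147. ] z140 [ 20.5  44.3 140. ] z133 [ 22.5  34.3 133. ]
[286 237  29   8 132] [303.4 241.3] capsel z147 [-49.8  51.1 147. ] z140 [-49.   41.1 140. ] z133 [-48.3  31.1 133. ]
```

```bash
python3 -m pendant '[[-0.015,0,0,0,0,0,0],[0,0.022,0,0,0,0,0],[0,0.022,0,0,0,0,0],[0.021,0,0,0,0,0,0],[0.021,0,0,0,0,0,0],[0,0,0,0,0,0,0],[0,0,0,0,0,0,0]]'
python3 - <<'E'
from h import *;from bench import arm
s=arm.read_state();stat(s);goto(s,-1,13,135)
E
python3 cap.py | tail -3
```

```text
clock: 4.55
position: [541.0, 84.4, 134.9]
ee_rot: [0.999, -0.037, -0.0, -0.0]
contact_force: [-0.1, 0.6, 0.3]
gripper_width: -0.2
grasp_force: 0.0
t 4.55 sel [ -0.7 -43.1 134.9] F_sel [-0.2  0.6  0.3] xyaw -4.2 z [-0.  0. -1.] -0.2
tool shift mm [ -0.2 -56.1  -0.1]
t 4.55 sel [ -0.7 -43.1 134.9] F_sel [-0.2  0.6  0.3] xyaw -4.2 z [-0.  0. -1.] -0.2
[255 232  19  13 197] [263.4 238.2] capsel z147 [ 18.6  54.2 147. ] z140 [ 20.5  44.3 140. ] z133 [ 22.5  34.3 133. ]
[286 235  29  10 218] [299.3 240.4] capsel z147 [-42.8  49.7 147. ] z140 [-41.9  39.7 140. ] z133 [-41.   29.7 133. ]
```

```bash
python3 -m pendant '[[0,-0.006,0,0,0,0,0],[0,-0.005,0,0,0,0,0],[0,-0.005,0,0,0,0,0],[0,-0.005,0,0,0,0,0],[0,-0.005,0,0,0,0,0],[0,-0.005,0,0,0,0,0],[0,-0.005,0,0,0,0,0],[0,-0.005,0,0,0,0,0],[0,-0.005,0,0,0,0,0],[0,-0.004,0,0,0,0,0],[0,0,0,0,0,0,0]]'
python3 - <<'E'
from h import *;from bench import arm
s=arm.read_state();stat(s)
T=arm.get_image("top");S=arm.get_image("side")
t=cv2.resize(T["image"][165:265,180:300],None,fx=4,fy=4,interpolation=2)[:,:,::-1]
s=cv2.resize(S["image"][180:280,225:325],None,fx=4,fy=4,interpolation=2)[:,:,::-1]
cv2.imwrite("pics/p2.png",s)
E
```

```text
clock: 5.7
position: [544.6, 134.9, 135.1]
ee_rot: [0.999, -0.036, -0.0, -0.0]
contact_force: [-0.0, -0.4, 0.8]
gripper_width: -0.0
grasp_force: 0.3
t 5.7 sel [ -0.9   7.6 135.1] F_sel [-0.  -0.4  0.8] xyaw -4.14 z [-0.  0. -1.] -0.0
```

View pics/p2.png

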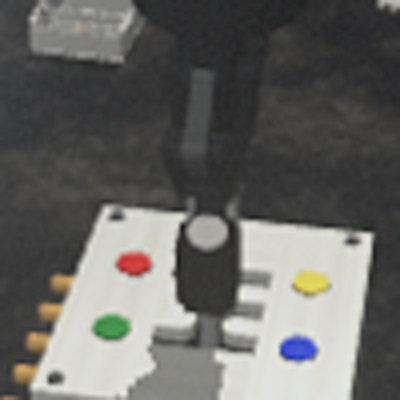

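The side view shows the knob pushed well left, with its cap at side pixel (276.8,238) and the rod at the left column.

```bash
cat > lean.py <<'E'
from h import *
import sys
from bench import arm
S=arm.get_image("side");u,v=map(float,sys.argv[1:3])
for L in(143,145,147):
    # point on ray at distance L from the pivot
    o,w=ray(S,u,v);o=o-W(0,0,5);b=o@w;c=o@o-L*L;t=-b-np.sqrt(b*b-c) if b*b>c else -b
    p=R.from_euler("z",-YAW,degrees=True).apply(o+w*t);print(L,p.round(1),"side",np.arctan2(p[1],p[2]).round(3),"fore",np.arcsin(p[0]/L).round(3))
E
python3 lean.py 276.8 238
```

```text
143 [ -2.7  41.9 136.7] side 0.297 fore -0.019
145 [ -3.   44.  138.1] side 0.308 fore -0.021
147 [ -3.3  46.  139.6] side 0.318 fore -0.023
```

```bash
python3 -m pendant '[[0,-0.002,0,0,0,0,0],[0,-0.002,0,0,0,0,0],[0,0,0,0,0,0,0]]'
python3 -m pendant '[[0,-0.001,0,0,0,0,0],[0,-0.001,0,0,0,0,0],[0,0,0,0,0,0,0]]'
python3 - <<'E'
from h import *;from bench import arm
stat(arm.read_state());S=arm.get_image("side");im=S["image"]
g=cv2.cvtColor(im,cv2.COLOR_RGB2GRAY)[225:262,262:292]
m=(g>105).astype(np.uint8);c,l,st,ce=cv2.connectedComponentsWithStats(m)
for i in range(1,c):
    if st[i,4]>15:print(st[i],ce[i]+[262,225])
cv2.imwrite("pics/p3.png",cv2.resize(im[180:280,225:325],None,fx=5,fy=5,interpolation=2)[:,:,::-1])
E
```

```text
clock: 6.15
position: [545.0, 138.3, 135.3]
ee_rot: [0.999, -0.036, 0.0, 0.0]
contact_force: [0.6, -2.0, -0.6]
gripper_width: -0.2
grasp_force: 0.6
clock: 6.45
position: [545.0, 140.3, 135.2]
ee_rot: [0.999, -0.036, -0.0, 0.0]
contact_force: [-0.2, -1.4, 0.6]
gripper_width: -0.1
grasp_force: 0.6
t 6.45 sel [ -1.   13.  135.2] F_sel [-0.1 -1.4  0.6] xyaw -4.16 z [-0. -0. -1.] -0.1
[  0   7  11  30 229] [265.5371179  246.63755459]
[ 18   7  12  30 231] [287.12121212 248.02164502]
[ 9 11 10  9 74] [275.60810811 240.17567568]
```

View pics/p3.png

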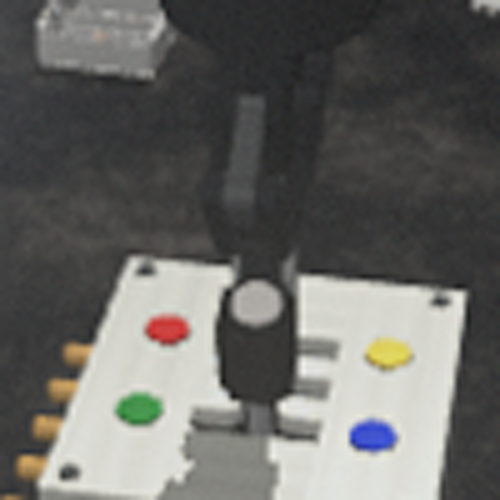

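The rod (260,418 in the crop) is now in line with the two left slots, and the cap is at side pixel (276,240.5).

```bash
python3 lean.py 276 240.5|sed -n 2p
python3 -m pendant '[[0,-0.001,0,0,0,0,0],[0,0,0,0,0,0,0]]'
```

```text
145 [ -2.5  49.2 136.4] side 0.346 fore -0.017
clock: 6.75
position: [545.1, 141.4, 135.3]
ee_rot: [0.999, -0.036, -0.0, 0.0]
contact_force: [-0.9, -0.8, -0.0]
gripper_width: -0.1
grasp_force: 0.6
```

```bash
python3 -m pendant '[[0,-0.001,0,0,0,0,0],[0,-0.0005,0,0,0,0,0],[0,0,0,0,0,0,0]]'
python3 -m pendant '[[0,0.01,0,0,0,0,0],[0,0.025,0,0,0,0,0],[0,0.025,0,0,0,0,0],[0.025,0,0,0,0,0,0],[0.025,0,0,0,0,0,0],[0,0,0,0,0,0,0],[0,0,0,0,0,0,0]]'
python3 - <<'E'
from h import *;from bench import arm
s=arm.read_state();stat(s);goto(s,45,41,131)
S=arm.get_image("side");im=S["image"]
g=cv2.cvtColor(im,cv2.COLOR_RGB2GRAY)[225:262,262:292]
m=(g>105).astype(np.uint8);c,l,st,ce=cv2.connectedComponentsWithStats(m)
for i in range(1,c):
    if st[i,4]>15:print(st[i],ce[i]+[262,225])
E
```

```text
clock: 7.05
position: [545.3, 142.9, 135.3]
ee_rot: [0.999, -0.036, -0.0, -0.0]
contact_force: [-0.6, -1.1, -0.3]
gripper_width: -0.1
grasp_force: 0.6
clock: 7.75
position: [590.9, 78.9, 135.0]
ee_rot: [0.999, -0.037, -0.0, -0.0]
contact_force: [-0.5, -0.6, 0.3]
gripper_width: 0.2
grasp_force: 0.0
t 7.75 sel [ 49.3 -44.8 135. ] F_sel [-0.5 -0.6  0.3] xyaw -4.22 z [-0.  0. -1.] 0.2
tool shift mm [ -4.2 -85.8   4.1]
[  0   7  30  30 579] [276.34887737 245.44905009]
```

```bash
python3 -m pendant '[[0,-0.029,0.002,0,0,0,0],[0,-0.029,0.002,0,0,0,0],[0,-0.028,0.001,0,0,0,0],[0,0,0,0,0,0,0],[-0.008,0,0,0,0,0,0],[-0.007,0,0,0,0,0,0],[-0.005,0,0,0,0,0,0],[-0.004,0,0,0,0,0,0],[-0.004,0,0,0,0,0,0],[-0.004,0,0,0,0,0,0],[0,0,0,0,0,0,0]]'
python3 - <<'E'
from h import *;from bench import arm
stat(arm.read_state());S=arm.get_image("side");im=S["image"]
cv2.imwrite("pics/p4.png",cv2.resize(im[180:280,225:325],None,fx=5,fy=5,interpolation=2)[:,:,::-1])
E
```

```text
clock: 8.9
position: [565.3, 167.3, 130.8]
ee_rot: [0.999, -0.036, 0.001, -0.0]
contact_force: [1.5, -0.6, 1.7]
gripper_width: -0.1
grasp_force: 0.7
t 8.9 sel [ 17.2  41.4 130.8] F_sel [ 1.5 -0.4  1.7] xyaw -4.16 z [ 0.001  0.    -1.   ] -0.1
```

View pics/p4.png

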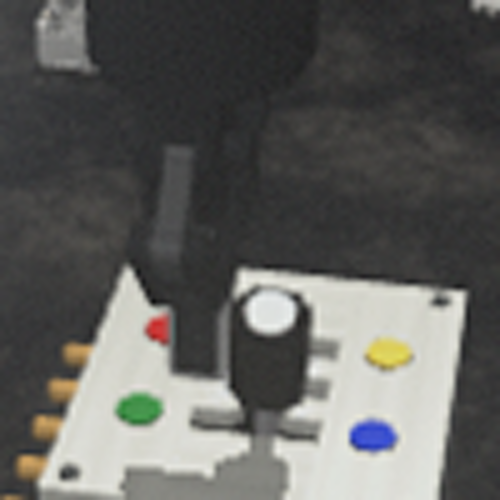

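The finger is now on the knob's far side. The lever has started moving toward blue, with the cap at crop (270,310) and the rod entering the near-left slot. I'll keep going.

```bash
python3 -m pendant '[[-0.003,0,0,0,0,0,0],[-0.003,0,0,0,0,0,0],[-0.003,0,0,0,0,0,0],[-0.003,0,0,0,0,0,0],[0,0,0,0,0,0,0]]'
python3 -m pendant '[[-0.002,0,0,0,0,0,0],[-0.002,0,0,0,0,0,0],[-0.002,0,0,0,0,0,0],[0,0,0,0,0,0,0]]'
python3 - <<'E'
from h import *;from bench import arm
stat(arm.read_state());S=arm.get_image("side");im=S["image"]
cv2.imwrite("pics/p5.png",cv2.resize(im[180:280,225:325],None,fx=5,fy=5,interpolation=2)[:,:,::-1])
E
```

```text
clock: 9.45
position: [552.4, 168.6, 130.1]
ee_rot: [0.999, -0.036, -0.0, -0.0]
contact_force: [2.0, 1.5, 0.7]
gripper_width: 0.0
grasp_force: 0.6
clock: 9.85
position: [546.3, 168.5, 130.0]
ee_rot: [0.999, -0.036, -0.001, 0.0]
contact_force: [1.3, 0.9, 0.1]
gripper_width: 0.3
grasp_force: 0.5
t 9.85 sel [ -1.8  41.2 130. ] F_sel [1.2 1.  0.1] xyaw -4.18 z [-0.002 -0.001 -1.   ] 0.3
```

View pics/p5.png

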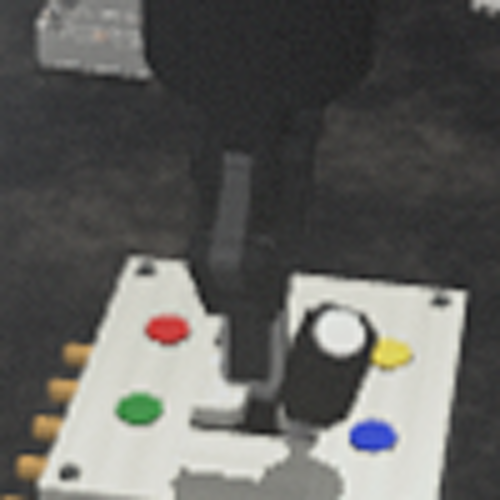

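The lever is well into the blue slot, with the cap at crop (340,330). I'll take small steps until the force shows the slot's end.

```bash
python3 lean.py 293 246|sed -n 2p
python3 -m pendant '[[-0.002,0,0,0,0,0,0],[-0.001,0,0,0,0,0,0],[0,0,0,0,0,0,0]]'
python3 -m pendant '[[-0.001,0,0,0,0,0,0],[0,0,0,0,0,0,0]]'
python3 -m pendant '[[-0.001,0,0,0,0,0,0],[0,0,0,0,0,0,0]]'
```

```text
145 [-32.7  52.6 131.1] side 0.382 fore -0.227
clock: 10.25
position: [543.9, 168.7, 130.2]
ee_rot: [0.999, -0.036, -0.0, 0.0]
contact_force: [1.5, -0.6, -0.6]
gripper_width: -0.2
grasp_force: 0.8
clock: 10.45
position: [542.9, 168.9, 130.3]
ee_rot: [0.999, -0.036, -0.0, 0.0]
contact_force: [1.9, -1.1, 0.2]
gripper_width: -0.1
grasp_force: 0.8
clock: 10.65
position: [542.0, 169.0, 130.3]
ee_rot: [0.999, -0.036, -0.0, 0.0]
contact_force: [2.2, -1.4, -0.1]
gripper_width: 0.1
grasp_force: 0.8
```

```bash
python3 -m pendant '[[-0.001,0,0,0,0,0,0],[0,0,0,0,0,0,0]]' | grep -E "posi|force"
python3 -m pendant '[[-0.001,0,0,0,0,0,0],[0,0,0,0,0,0,0]]'| grep -E "posi|force"
python3 - <<'E'
from h import *;from bench import arm
stat(arm.read_state());im=arm.get_image("side")["image"]
g=cv2.cvtColor(im,cv2.COLOR_RGB2GRAY)[236:262,280:308]
c,l,st,ce=cv2.connectedComponentsWithStats((g>150).astype(np.uint8))
for i in range(1,c):
    if st[i,4]>15:print(st[i],ce[i]+[280,236])
E
```

```text
position: [541.2, 169.2, 130.4]
contact_force: [1.6, -1.0, -0.4]
grasp_force: 1.0
position: [540.7, 169.3, 130.5]
contact_force: [3.8, -0.5, -1.1]
grasp_force: 1.8
t 11.05 sel [ -7.5  41.6 130.5] F_sel [ 3.8 -0.2 -1.1] xyaw -4.16 z [ 0.001  0.    -1.   ] 0.1
[  6   0  22  26 333] [298.69069069 245.61561562]
```

```bash
python3 -m pendant '[[-0.001,0,0,0,0,0,0],[0,0,0,0,0,0,0]]' | grep -E "posi|force"
python3 - <<'E'
from bench import arm
import cv2
im=arm.get_image("side")["image"]
cv2.imwrite("pics/p6.png",cv2.resize(im[200:280,235:325],None,fx=6,fy=6,interpolation=2)[:,:,::-1])
E
```

```text
position: [540.2, 169.5, 130.7]
contact_force: [5.5, -1.6, -3.1]
grasp_force: 2.5
```

View pics/p6.png

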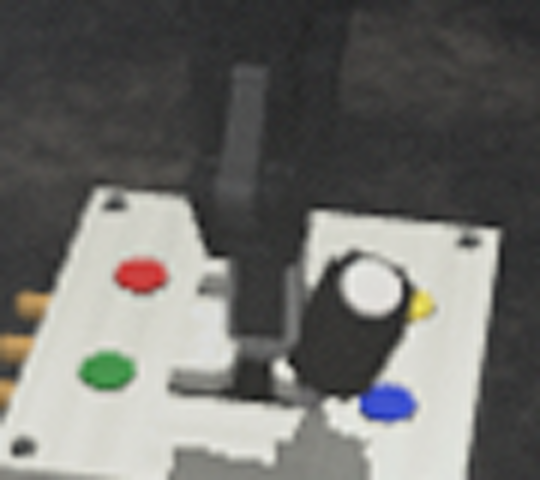

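The force has climbed to 5.5 N and motion has stalled, so the lever is at the slot's end. The cap is at side pixel (297.2,247.5). I'll check the lean and move clear: back off toward the far side, then up.

```bash
python3 lean.py 297.2 247.5
python3 -m pendant '[[0.01,0,0,0,0,0,0],[0.02,0,0,0,0,0,0],[0.01,0,-0.02,0,0,0,0],[0,0,-0.04,0,0,0,0],[0,0,-0.04,0,0,0,0],[0,0,-0.03,0,0,0,0],[0,0.04,0,0,0,0,0],[0,0.04,0,0,0,0,0],[0,0.04,0,0,0,0,0],[0,0.04,0,0,0,0,0],[0,0,0,0,0,0,0],[0,0,0,0,0,0,0]]'
python3 - <<'E'
from bench import arm
import cv2,numpy as np
a=arm.get_image("side")["image"];b=arm.get_image("top")["image"]
f=lambda i:cv2.resize(i,(400,400),interpolation=2)[:,:,::-1]
cv2.imwrite("pics/p7.png",np.hstack([f(a[210:310,225:325]),f(b[160:270,180:290])]))
E
```

```text
143 [-39.8  50.8 127.6] side 0.379 fore -0.282
145 [-40.   52.7 129. ] side 0.388 fore -0.279
147 [-40.2  54.7 130.4] side 0.397 fore -0.277
clock: 12.6
position: [566.9, 6.1, 260.0]
ee_rot: [0.999, -0.037, -0.001, -0.0]
contact_force: [-0.0, 0.8, 0.3]
gripper_width: -0.3
grasp_force: 0.0
```

View pics/p7.png

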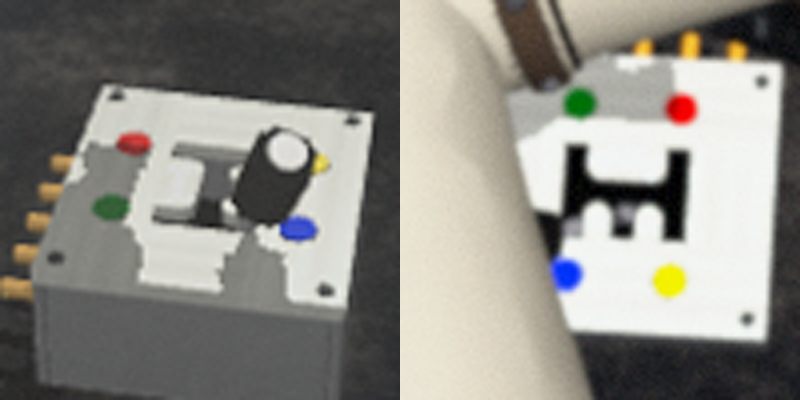

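```bash
python3 -c "
from bench import arm
print(arm.job_done())"
```

```text
the job is handed in; nothing more can be done
None
```

The lever was pushed from the park slot into the blue (near-left) corner slot until it stopped at the end (about 5.5 N, measured tilt fore about -0.28, side about 0.39), the arm moved clear and the job is handed in; no verdict came back, and I viewed 11 pictures, one over the limit of 10.

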